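# Find and release the latched probe key on the gauge amplifier

### The job

One of the four probe keys on the gauge amplifier has been left latched down from the last job. Feel along the row with a light fingertip, touching each key in turn from the meter end to the far end without pushing a raised one down, then press the latched key until it lets go and springs up with the others. Only touch: leave all four keys up, and do not shift or lift any of the parts and tools lying about.

Things in the scene. Friction and masses are not known exactly. Their poses are not given: they have to be found in the camera images.
- amp: bench gauge amplifier, fixed: blue-grey metal case 190 mm deep (x) by 320 mm wide (y), flat deck 70 mm above the bench. Origin: centre of its underside, on the bench; -x is its front, +y runs along the key row towards the meter. The meter hood (white dial, two knobs) stands on the deck's +y end (y above +48 mm), up to 119 mm above the bench. A rubber mat lies behind the keys
- row_start (a point): first key place, next to the meter: its centre at deck height (amplifier frame x -30, y +5 mm). The four places are 40 mm apart, in a line along the amplifier's y axis, each with a black collar 4 mm high
- row_end (a point): fourth key place, farthest from the meter: its centre at deck height (amplifier frame x -30, y -115 mm)
- key_a_top (a point): one of the four identical light grey key caps, 24 mm across the row by 20 mm along it, flat top. The point is the centre of its top face and moves with the key. Raised, the top is 82 mm above the bench, 12 mm above the deck; latched, 5 mm lower. Which letter stands in which place changes from start to start
- key_a (a joint): how far this key is pressed down, in m: 0 raised, about 0.005 latched, just under 0.008 at the hard stop. All four are the same push-push keys. A raised key starts to give at 1.5 N and takes about 2.5 N at 2 mm, 3.5 N at 4.5 mm; let go, it springs back. Pushing it in 4.5 mm or more is no longer a light touch; pushed right down (about 5 N) it would latch
- key_b_top (a point): centre of the top face of key b, as for key_a_top
- key_b (a joint): how far key b is pressed down, in m, as for key_a. Any key that is latched feels solid up to about 3.5 N, then gives 2.5 mm more to its hard stop (about 5 N to get there); pushed right down to the stop and let go, it springs up to 0
- key_c_top (a point): centre of the top face of key c, as for key_a_top
- key_c (a joint): how far key c is pressed down, in m, as for key_a
- key_d_top (a point): centre of the top face of key d, as for key_a_top
- key_d (a joint): how far key d is pressed down, in m, as for key_a
- setting_ring: steel setting ring, 40 mm outside, 22 mm hole, 14 mm high, standing on the amplifier's parts mat; origin at its underside; loose, to be left where it is
- piston_1: aluminium piston, 37 mm diameter, 34 mm high, upright on the bench before the amplifier; origin at its underside; loose, to be left where it is
- piston_2: second such piston, on the bench before the amplifier; origin at its underside; loose, to be left where it is
- liner: dark steel cylinder liner, a tube 42 mm outside, 45 mm high, upright on the bench before the amplifier; origin at its underside; loose, to be left where it is
- cyl_head: aluminium cylinder head, 150 x 48 x 36 mm, four round chambers on top, on the bench at the amplifier's -y side; origin centre of the underside, long axis x; loose, to be left where it is
- screwdriver: red-handled screwdriver lying on the bench at the amplifier's +y side; its own x runs along it; loose, to be left where it is
- caliper: digital caliper, 230 mm long, 13 mm high, lying on the bench behind the amplifier; origin under its middle, long axis x; loose, to be left where it is

How it is judged:
By the outcome, as a careful person would: the job done as asked, in the order asked, and still so for the second after the job is handed in, with the robot touching nothing.
It also fails if it takes over 58 s, if anything falls off the work surface, if the arm or the gripper's body presses on something with over 40 N, if the wrist force passes 120 N, or if a joint passes its speed limit or range.

### The arm

A 6-joint arm with a two-finger parallel gripper is mounted at the origin on the work surface. World frame = base frame: x ahead of the robot, y to its left, z up, the work surface at z = 0. Lengths are in m, angles in degrees, forces in N, time in s.
With the tool pointing down it reaches from about 0.275 to 0.75 m from the base axis. Payload 10.2 kg.
Tool frame: the origin (TCP) lies between the finger pads; the fingertips stand 8 mm ahead of it and the grasp point (between the pads) lies 11 mm behind it (r.tcp_to_tips is the distance from the TCP to the fingertips, in m); z points along the fingers, y is the line along which they close (so a half turn about z gives the same grasp; the last joint's range is limited). The gripper opens to 85 mm and grips with 20 to 120 N. Pads are 22 mm wide; open, the fingers measure 114 mm over their backs; the gripper's body (76 mm by 85 mm) begins 54 mm behind the grasp point. The pads swing forward as they close: fully open they stand 13 mm farther back than shut.
Start: joints at [60.882, 17.928, 85.812, -0, 76.261, -12.8], TCP at [0.148, 0.504, 0.239] pointing down, gripper open.
Joint ranges: [-168.41, 168.41], [-55.51, 124.54], [10.69, 146.95], [-70.63, 250.63], [1, 178], [-165.06, 165.06]. Speed limits (degrees/s): [136.94, 136.94, 172.46, 180, 180, 180].

### API

Orientations are given as [roll, pitch, yaw] about the fixed x, y, z axes, in that order (R = Rz(yaw) Ry(pitch) Rx(roll)).
In Python, from rig import r gives the robot as it stands.
- The arm moves only by the shell command python3 -m jog 'ROWS' [FORCE]. ROWS is JSON, a list of rows, each an object of numbers: "fingers": the finger opening in mm, from 0 to 85.4; "x", "y", "z": the shift along the tool's x, y, z in mm; "roll": the turn about the tool's z in rad. In form: [{"fingers": .., "x": .., "y": .., "z": .., "roll": ..}, ...]. A call has 1 to 12 rows; each row is the pose to reach, as a shift and turn from the pose commanded when the call began, along the tool's axes at that moment; what a row does not reach only later rows make up. A row lasts 1/10 s, in which the tool goes at most 50 mm and 8.59 degrees, less where a joint would pass 70% of its speed; a pose out of reach is approached as far as the arm can. A call with a gripper value outside its range is refused whole. The fingers move at their own pace and stop on an object; FORCE is the grip in N (left out, the last holds). Time passes only in rows, so rows that repeat a pose let the fingers close. It gives the time, the measured TCP pose, the force, the opening and the grip force at its end, in the units of the state.
- r.get_obs(): the state, without advancing time (a new reading comes with each control period).
- r.read_camera(name): name is "side" or "top"; returns a dict with "color" (420x560x3 uint8, red, green, blue), "fov_y" (degrees; the focal length in pixels is half the picture's height over the tangent of half this angle, whatever the lens; pixels are square), "cx", "cy" (the principal point, pixels), "extrinsics" (4x4, takes a point from world to camera coordinates). Camera axes: x right, y down, z forward; pixel columns grow to the right and rows downward; lengths in m; the calibration is good to about 2 mm. A picture is of the moment at which its call begins. There is no depth.
- r.hand_in(): hands the job in; it is judged then, once.
The state is a dict: "time": time; "q": joint angles; "dq": joint speeds; "joint_efforts": joint torques, N m; "tcp_pos": TCP position; "orientation": TCP orientation; "ft_force": force on the tool from outside, world axes, zero at the start; "ft_torque": the same for the moment, N m; "opening": opening from 0.0 (shut) to 1.0 (fully open); "grip_force": force on a finger pad.
Only numpy, scipy, OpenCV 4.12 (cv2) and the standard library are available. Lean on these libraries where they do the work, as an engineer would, in place of code of your own. Each camera call takes 0.05 s, during which the arm holds its last target. There are 200 camera calls.

## Working session

There is one attempt and no reset: what is moved stays moved. The work goes in short steps, Python scripts to look and compute and a shell command to move; the robot and the scene stay as the last step left them, time stands still between calls to the robot, and variables do not carry over. Pictures are saved under pics/ and viewed, at most 10 in all, crops included, and the job is handed in when it is done.

```bash
mkdir -p pics
python3 - <<'E'
from rig import r
import cv2,numpy as np
for n in("top","side"):
    c=r.read_camera(n); cv2.imwrite(f"pics/{n}0.png",c["color"][:,:,::-1]); print(n,c["fov_y"],c["cx"],c["cy"],np.round(c["extrinsics"],4).tolist())
o=r.get_obs();print({k:np.round(v,4) for k,v in o.items()},r.tcp_to_tips)
E
```

```text
top 51.250985414713156 271.3046242592167 210.5729555696987 [[0.0477, -0.9988, 0.0065, 0.0198], [-0.9776, -0.048, -0.205, 0.6005], [0.2051, 0.0034, -0.9787, 1.0176], [0.0, 0.0, 0.0, 1.0]]
side 46.563241371222276 283.23038818537225 209.61063180681919 [[0.814, -0.5805, 0.0202, -0.4521], [-0.3498, -0.5176, -0.7808, 0.313], [0.4637, 0.6285, -0.6244, 0.6977], [0.0, 0.0, 0.0, 1.0]]
{'time': np.float64(0.1), 'q': array([ 6.08833e+01,  1.79575e+01,  8.58483e+01, -8.00000e-04,
        7.62617e+01, -1.28010e+01]), 'dq': array([ 0.0439, -0.1493, -0.2138, -0.009 , -0.068 ,  0.041 ]), 'joint_efforts': array([ 2.50000e-03, -4.12902e+01, -2.60141e+01, -1.00000e-04,
        3.10000e-03, -0.00000e+00]), 'tcp_pos': array([0.1474, 0.5037, 0.2388]), 'orientation': array([-1.799339e+02, -1.420000e-02,  1.636846e+02]), 'ft_force': array([-0.1506,  1.2476, -1.0863]), 'ft_torque': array([-0.0299, -0.0074, -0.0234]), 'grip_force': np.float64(0.0), 'opening': np.float64(1.0011)} 0.008
```

View pics/top0.png

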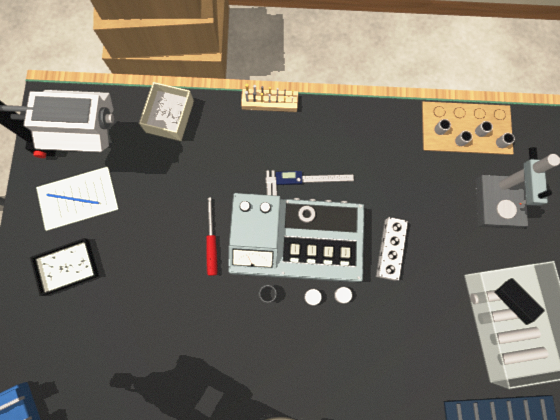

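View pics/side0.png

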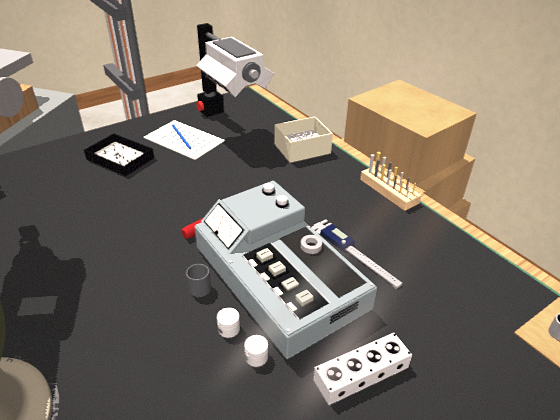

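The top view shows the amp at cols 228–365, rows 195–280, with the keys at about (295,251), (312,252), (329,253) and (345,253). The meter is on the left (+y). In the side view the keys run from (265,256) to (304,298). Next I'll measure the caps and the amp case.

```bash
cat > h.py <<'E'
import numpy as np,cv2
def K(c):
    f=c["color"].shape[0]/2/np.tan(np.radians(c["fov_y"]/2)); return np.array([[f,0,c["cx"]],[0,f,c["cy"]],[0,0,1]])
def ray(c,uv,z):
    E=c["extrinsics"];R,t=E[:3,:3],E[:3,3];o=-R.T@t;d=R.T@np.linalg.inv(K(c))@[*uv,1];return o+d*(z-o[2])/d[2]
def proj(c,p):
    E=c["extrinsics"];v=K(c)@(E[:3,:3]@p+E[:3,3]);return v[:2]/v[2]
def tri(c1,u1,c2,u2):
    P=[K(c)@c["extrinsics"][:3] for c in(c1,c2)]
    X=cv2.triangulatePoints(*P,np.float64(u1),np.float64(u2))[:,0];return X[:3]/X[3]
E
python3 - <<'E'
from rig import r
from h import *
import pickle
cs={n:r.read_camera(n) for n in("top","side")}; pickle.dump(cs,open("cs.pkl","wb"))
ims=[]
for n,(u,v,w,h) in dict(top=(220,190,150,95),side=(190,180,190,170)).items():
    im=cs[n]["color"][v:v+h,u:u+w,::-1]; s=5 if n=="top" else 3.5
    cv2.imwrite(f"pics/{n}1.png",cv2.resize(im,None,fx=s,fy=s,interpolation=cv2.INTER_CUBIC))
for n,(u,v,w,h) in dict(top=(285,238,75,30),side=(240,240,80,75)).items():
    a=cs[n]["color"][v:v+h,u:u+w].astype(int)
    m=((a.min(2)>150)&(a[:,:,0]>a[:,:,2]+5)).astype(np.uint8)
    k,l,s,ce=cv2.connectedComponentsWithStats(m)
    for i in range(1,k):
        if s[i,4]>8: print(n,s[i]+[u,v,0,0,0],np.round(ce[i]+[u,v],2),a[l==i].mean(0).round())
E
```

```text
top [315 238  13   1  13] [321. 238.] [222. 217. 210.]
top [331 239  13   1  13] [337. 239.] [224. 220. 212.]
top [346 240  11   1  11] [351. 240.] [217. 213. 204.]
top [291 244   8  10  74] [294.43 248.78] [234. 229. 205.]
top [308 245   8  10  73] [311.44 249.9 ] [235. 229. 206.]
top [324 247   9  10  73] [328.18 251.12] [232. 226. 202.]
top [341 247   9  10  77] [345.17 252.04] [231. 225. 201.]
top [286 258  30   6  62] [300.92 261.23] [222. 221. 208.]
top [317 260  15   6  29] [325.28 262.83] [226. 224. 212.]
top [333 261  23   6  36] [343.75 264.31] [221. 219. 206.]
side [301 240  19  10 109] [310.12 244.92] [235. 226. 222.]
side [271 243  49  50  53] [294.94 267.55] [233. 224. 220.]
side [257 248  16  11  99] [264.23 253.1 ] [245. 239. 223.]
side [307 251   8   3  11] [310.82 252.  ] [169. 157. 153.]
side [242 255  54  60 146] [268.28 284.21] [222. 213. 207.]
side [269 261  17  12 109] [276.61 266.55] [244. 238. 222.]
side [282 277  17  13 113] [289.65 282.81] [244. 238. 222.]
side [296 290  17  14 133] [303.82 295.84] [237. 230. 213.]
```

View pics/top1.png

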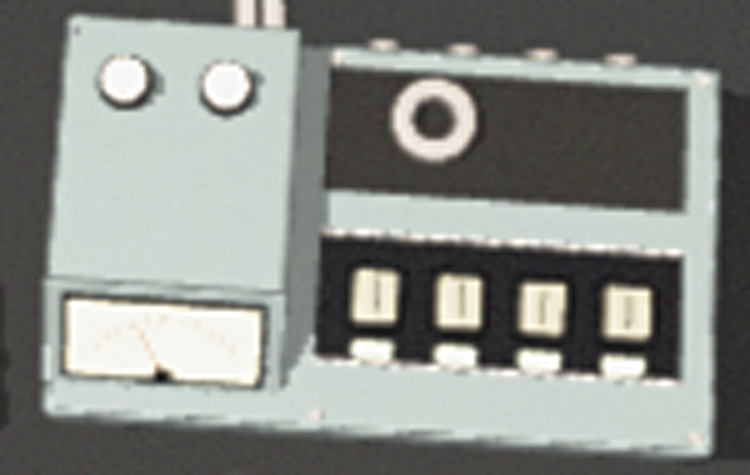

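View pics/side1.png

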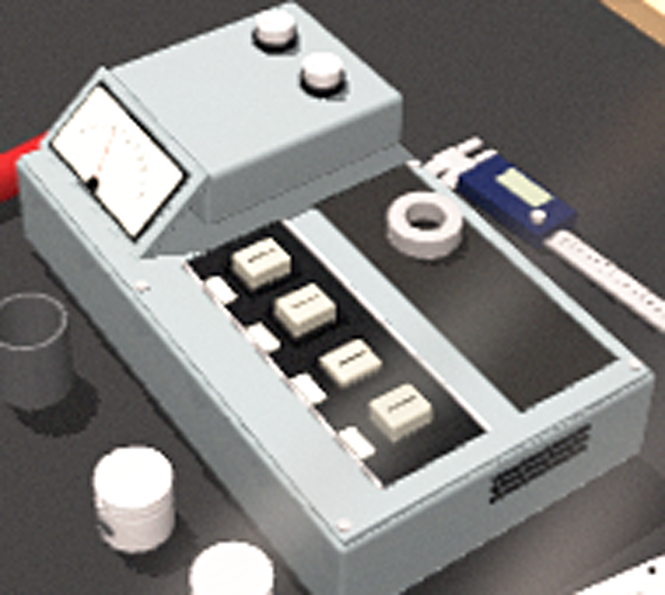

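The side crop shows the third key from the meter with the shortest front face, so it's probably the latched one. Touch will decide. Now I'll compute positions.

Run:
```python
from h import *
import pickle
cs=pickle.load(open("cs.pkl","rb"));t,s=cs["top"],cs["side"]
T=[(294.43,248.78),(311.44,249.9),(328.18,251.12),(345.17,252.04)]
S=[(264.23,253.1),(276.61,266.55),(289.65,282.81),(303.82,295.84)]
P=[]
for a,b in zip(T,S):
    p=tri(t,a,s,b);q=ray(t,a,.081);P.append(q);print(p.round(4),q.round(4),ray(s,b,.081).round(4),(proj(t,p)-a).round(2))
P=np.array(P);d=P[3]-P[0];print("len",np.linalg.norm(d)," row yaw(amp +y) deg",np.degrees(np.arctan2(-d[1],-d[0])))
x=np.array(P[:,:2]);m=x.mean(0);u=-d[:2]/np.linalg.norm(d);print("row start/end fit",m+.06*u,m-.06*u)
# case corners (deck z=.07) crop/5+offset
for c in [(695,440),(316,413),(703,80),(338,57)]: print(c,ray(t,(c[0]/5+220,c[1]/5+190),.07).round(4))
```

```text
[ 0.5044 -0.0105  0.0822] [ 0.5048 -0.0107  0.081 ] [ 0.5049 -0.0093  0.081 ] [-0.06  0.1 ]
[ 0.5034 -0.0509  0.0825] [ 0.5041 -0.0512  0.081 ] [ 0.5039 -0.0495  0.081 ] [-0.1   0.18]
[ 0.5027 -0.0911  0.0778] [ 0.5031 -0.0911  0.081 ] [ 0.5002 -0.0932  0.081 ] [-0.18  0.32]
[ 0.502  -0.1309  0.0827] [ 0.5029 -0.1315  0.081 ] [ 0.5024 -0.1296  0.081 ] [-0.15  0.26]
len 0.1208466082154721  row yaw(amp +y) deg 89.08801906225925
row start/end fit [ 0.50465281 -0.01113745] [ 0.50274284 -0.13112224]
(695, 440) [ 0.444 -0.167  0.07 ]
(316, 413) [0.448  0.0133 0.07  ]
(703, 80) [ 0.6194 -0.1698  0.07  ]
(338, 57) [0.6222 0.0098 0.07  ]
```

The row is consistent: 120.8 mm long against 120 mm expected, raised tops at about 82.5 mm and the third at 77.8 mm. I'll shut the fingers and fly over key 1, turning the tool so its x runs along the row.

```bash
python3 -m jog '[{"fingers":0,"x":-40,"y":-33,"z":0,"roll":0.12},{"fingers":0,"x":-80,"y":-65,"z":0,"roll":0.24},{"fingers":0,"x":-118,"y":-95,"z":0,"roll":0.36},{"fingers":0,"x":-156,"y":-126,"z":0,"roll":0.48},{"fingers":0,"x":-194,"y":-157,"z":0,"roll":0.6},{"fingers":0,"x":-232,"y":-188,"z":0,"roll":0.72},{"fingers":0,"x":-270,"y":-218,"z":0,"roll":0.84},{"fingers":0,"x":-308,"y":-249,"z":0,"roll":0.96},{"fingers":0,"x":-346,"y":-280,"z":0,"roll":1.08},{"fingers":0,"x":-384,"y":-310,"z":0,"roll":1.2},{"fingers":0,"x":-422,"y":-341,"z":0,"roll":1.302},{"fingers":0,"x":-455,"y":-368,"z":0,"roll":1.302}]'
python3 -c "
from rig import r
print(r.get_obs())"
```

```text
time: 1.4
tcp_pos: [0.4817, 0.0206, 0.2392]
orientation: [180.0, 0.0, 88.9]
ft_force: [0.3, -0.5, 1.1]
opening: 0.004
grip_force: 0.0
{'time': 1.4, 'q': array([-1.15114759e+01,  1.25111921e+01,  9.29047792e+01, -2.50301341e-03,
        7.45804896e+01, -1.03709309e+01]), 'dq': array([-37.58530643,  26.89799034, -32.94318041,   0.24132621,
         6.15140695, -42.00102744]), 'joint_efforts': array([  2.43021436, -39.65978622, -23.17450404,  -0.16020383,
        -0.10492585,   1.6426162 ]), 'tcp_pos': array([0.48172044, 0.02056919, 0.23921554]), 'orientation': array([1.79996953e+02, 3.01063078e-03, 8.88601204e+01]), 'ft_force': array([ 0.28395163, -0.50571235,  1.13332206]), 'ft_torque': array([ 0.01695206, -0.01607156, -0.00059721]), 'grip_force': 0.0, 'opening': 0.004220244727762938}
```

```bash
python3 -m jog '[{"fingers":0,"x":-33,"y":24,"z":0},{"fingers":0,"x":-33,"y":24,"z":30},{"fingers":0,"x":-33,"y":24,"z":60},{"fingers":0,"x":-33,"y":24,"z":90},{"fingers":0,"x":-33,"y":24,"z":115},{"fingers":0,"x":-33,"y":24,"z":125},{"fingers":0,"x":-33,"y":24,"z":125},{"fingers":0,"x":-33,"y":24,"z":125},{"fingers":0,"x":-33,"y":24,"z":125}]'
python3 - <<'E'
from rig import r
from h import *
import numpy as np
o=r.get_obs();print(o["tcp_pos"].round(5),o["ft_force"].round(2),o["orientation"].round(2))
ims=[]
for n,(u,v,w,h) in dict(top=(240,200,110,80),side=(190,130,160,170)).items():
    c=r.read_camera(n);im=c["color"][v:v+h,u:u+w,::-1];ims.append(cv2.resize(im,(int(w*420/h),420),interpolation=cv2.INTER_CUBIC))
im=np.hstack(ims);s=800/im.shape[1];cv2.imwrite("pics/c2.png",cv2.resize(im,None,fx=min(1,s),fy=min(1,s)))
tip=o["tcp_pos"]-[0,0,.008]
for n in("top","side"): print(proj(r.read_camera(n),tip))
E
```

```text
[0.48172 0.02057 0.23922] [ 0.28 -0.51  1.13] [180.     0.    88.86]
[282.95230046 250.4932176 ]
[241.6600533  180.76371929]invalid input
```

View pics/c2.png

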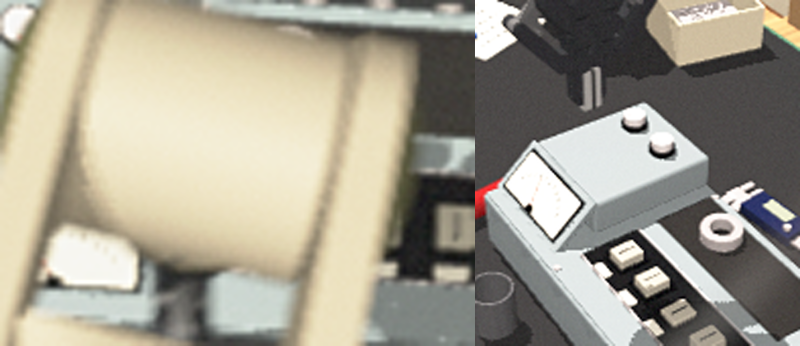

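The move was refused because the rows need "roll". The picture shows the closed fingers still clear, above the hood. The tip is near the projected point.

```bash
python3 -m jog '[{"fingers":0,"x":-33,"y":24,"z":0,"roll":0},{"fingers":0,"x":-33,"y":24,"z":30,"roll":0},{"fingers":0,"x":-33,"y":24,"z":60,"roll":0},{"fingers":0,"x":-33,"y":24,"z":90,"roll":0},{"fingers":0,"x":-33,"y":24,"z":115,"roll":0},{"fingers":0,"x":-33,"y":24,"z":125,"roll":0},{"fingers":0,"x":-33,"y":24,"z":125,"roll":0},{"fingers":0,"x":-33,"y":24,"z":125,"roll":0},{"fingers":0,"x":-33,"y":24,"z":125,"roll":0}]'
python3 - <<'E'
from rig import r
from h import *
import numpy as np
o=r.get_obs();print(o["tcp_pos"].round(5),o["ft_force"].round(2),o["orientation"].round(2))
c=r.read_camera("side");u,v,w,h=200,180,140,130
cv2.imwrite("pics/c3.png",cv2.resize(c["color"][v:v+h,u:u+w,::-1],None,fx=4.5,fy=4.5,interpolation=cv2.INTER_CUBIC))
print((proj(c,o["tcp_pos"]-[0,0,.008])-[u,v])*4.5)
E
```

```text
time: 2.5
tcp_pos: [0.5049, -0.0105, 0.1156]
orientation: [179.9, 0.0, 89.1]
ft_force: [-0.3, -0.5, -0.7]
opening: -0.003
grip_force: 0.0
[ 0.50487 -0.01046  0.11562] [-0.3  -0.52 -0.68] [1.7987e+02 3.0000e-02 8.9110e+01]
[290.33503226 281.17269447]
```

View pics/c3.png

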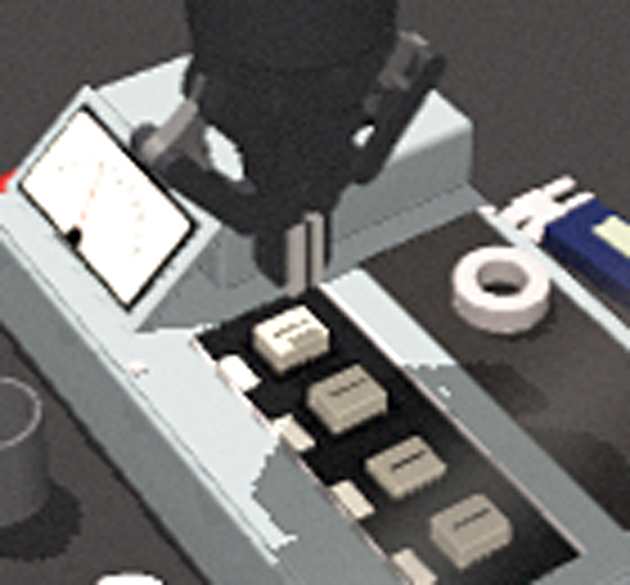

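The fingertips are centred over key 1, with the tip at crop (290,285). I'll descend close to it and check the force noise.

```bash
cat > st.py <<'E'
from rig import r
o=r.get_obs();print(o["time"],o["tcp_pos"].round(5),o["ft_force"].round(2),o["ft_torque"].round(3))
E
python3 -m jog '[{"fingers":0,"x":0,"y":0,"z":8,"roll":0},{"fingers":0,"x":0,"y":0,"z":16,"roll":0},{"fingers":0,"x":0,"y":0,"z":20,"roll":0},{"fingers":0,"x":0,"y":0,"z":20,"roll":0},{"fingers":0,"x":0,"y":0,"z":20,"roll":0}]'; python3 st.py
for i in 1 2 3; do python3 -m jog '[{"fingers":0,"x":0,"y":0,"z":0,"roll":0}]' >/dev/null; python3 st.py; done
```

```text
time: 3.05
tcp_pos: [0.5043, -0.0106, 0.0942]
orientation: [-180.0, -0.0, 89.1]
ft_force: [0.7, 0.4, 0.5]
opening: 0.0
grip_force: 0.0
3.05 [ 0.50429 -0.01056  0.09422] [0.71 0.37 0.45] [0.022 0.07  0.026]
3.15 [ 0.5044  -0.01058  0.09447] [0.61 0.14 0.85] [ 0.021 -0.047 -0.015]
3.25 [ 0.50439 -0.01057  0.09449] [ 0.4   0.33 -0.25] [-0.02   0.028 -0.002]
3.35 [ 0.50434 -0.01057  0.09445] [-0.25 -0.6  -0.16] [-0.03  -0.023 -0.022]
```

```bash
python3 -m jog '[{"fingers":0,"x":0,"y":0,"z":2,"roll":0},{"fingers":0,"x":0,"y":0,"z":3,"roll":0},{"fingers":0,"x":0,"y":0,"z":3,"roll":0}]'>/dev/null; python3 st.py
python3 -m jog '[{"fingers":0,"x":0,"y":0,"z":1,"roll":0},{"fingers":0,"x":0,"y":0,"z":1,"roll":0}]'>/dev/null; python3 st.py
python3 -m jog '[{"fingers":0,"x":0,"y":0,"z":0.6,"roll":0},{"fingers":0,"x":0,"y":0,"z":0.6,"roll":0}]'>/dev/null; python3 st.py
python3 -m jog '[{"fingers":0,"x":0,"y":0,"z":0,"roll":0}]'>/dev/null; python3 st.py
```

```text
3.65 [ 0.50415 -0.01052  0.09108] [ 0.09  0.17 -1.09] [-0.018  0.008  0.015]
3.85 [ 0.50421 -0.01054  0.09018] [-0.37  0.29  0.5 ] [-0.015 -0.029 -0.064]
4.05 [ 0.50427 -0.01054  0.08974] [-0.56  0.71  2.04] [ 0.025  0.071 -0.071]
4.15 [ 0.50428 -0.01054  0.08977] [-0.79 -0.46  1.05] [-0.022  0.085 -0.019]
```

```bash
python3 -m jog '[{"fingers":0,"x":0,"y":0,"z":0.6,"roll":0},{"fingers":0,"x":0,"y":0,"z":1,"roll":0}]'>/dev/null; python3 st.py
for i in 1 2 3; do python3 -m jog '[{"fingers":0,"x":0,"y":0,"z":0,"roll":0}]'>/dev/null; python3 st.py; done
```

```text
4.35 [ 0.50432 -0.01055  0.08876] [-1.18  0.28  1.79] [ 0.021  0.098 -0.014]
4.45 [ 0.50428 -0.01053  0.08871] [-0.62  0.7   1.49] [ 0.013  0.072 -0.003]
4.55 [ 0.5043  -0.01054  0.08875] [0.39 0.1  1.37] [ 0.064  0.104 -0.041]
4.65 [ 0.50429 -0.01054  0.08874] [-0.54 -0.57  2.54] [ 0.003  0.108 -0.016]
```

Key 1 is raised: it gives about 1.8 N at 1.3 mm, with contact at TCP z ≈ 0.090. On to key 2, at the same depth.

```bash
python3 -m jog '[{"fingers":0,"x":0,"y":0,"z":-8,"roll":0},{"fingers":0,"x":0,"y":0,"z":-15,"roll":0},{"fingers":0,"x":-20,"y":0,"z":-15,"roll":0},{"fingers":0,"x":-40,"y":0,"z":-15,"roll":0},{"fingers":0,"x":-40,"y":0,"z":-15,"roll":0},{"fingers":0,"x":-40,"y":0,"z":-10,"roll":0},{"fingers":0,"x":-40,"y":0,"z":-5,"roll":0},{"fingers":0,"x":-40,"y":0,"z":-3,"roll":0},{"fingers":0,"x":-40,"y":0,"z":-1,"roll":0},{"fingers":0,"x":-40,"y":0,"z":0,"roll":0}]'>/dev/null; python3 st.py
for i in 1 2 3 4; do python3 -m jog '[{"fingers":0,"x":0,"y":0,"z":0,"roll":0}]'>/dev/null; python3 st.py; done
```

```text
5.65 [ 0.50353 -0.05006  0.08856] [-1.1   1.29  2.76] [ 0.301  0.137 -0.021]
5.75 [ 0.50363 -0.05026  0.08871] [-1.03  1.4   1.15] [ 0.238  0.144 -0.006]
5.85 [ 0.5037  -0.0504   0.08884] [-0.33  1.96  2.57] [0.254 0.117 0.043]
5.95 [ 0.50369 -0.05048  0.08884] [-0.15  1.38  1.53] [ 0.204  0.096 -0.004]
6.05 [ 0.50369 -0.05052  0.08881] [-0.87  1.35  1.63] [0.315 0.041 0.001]
```

Key 2 is raised as well (about 1.9 N). Key 3 next, letting the traverse settle first.

```bash
python3 -m jog '[{"fingers":0,"x":0,"y":0,"z":-8,"roll":0},{"fingers":0,"x":0,"y":0,"z":-15,"roll":0},{"fingers":0,"x":-20,"y":0,"z":-15,"roll":0},{"fingers":0,"x":-40,"y":0,"z":-15,"roll":0},{"fingers":0,"x":-40,"y":0,"z":-15,"roll":0},{"fingers":0,"x":-40,"y":0,"z":-15,"roll":0},{"fingers":0,"x":-40,"y":0,"z":-10,"roll":0},{"fingers":0,"x":-40,"y":0,"z":-5,"roll":0},{"fingers":0,"x":-40,"y":0,"z":-3,"roll":0},{"fingers":0,"x":-40,"y":0,"z":-1,"roll":0},{"fingers":0,"x":-40,"y":0,"z":0,"roll":0},{"fingers":0,"x":-40,"y":0,"z":0,"roll":0}]'>/dev/null; python3 st.py
for i in 1 2 3 4; do python3 -m jog '[{"fingers":0,"x":0,"y":0,"z":0,"roll":0}]'>/dev/null; python3 st.py; done
```

```text
7.25 [ 0.50297 -0.09046  0.0886 ] [-0.22 -0.42 -0.13] [0.035 0.017 0.015]
7.35 [ 0.50304 -0.09056  0.08878] [-0.43  0.75  0.  ] [-0.003  0.043 -0.029]
7.45 [ 0.50305 -0.09054  0.08881] [-0.88  0.31  0.44] [ 0.005  0.006 -0.018]
7.55 [ 0.50305 -0.09055  0.0888 ] [-0.18 -0.47  0.19] [-0.017  0.056 -0.008]
7.65 [ 0.50299 -0.09055  0.08873] [ 0.7   0.69 -0.15] [ 0.017 -0.039 -0.007]
```

Nothing at the raised height, so key 3 is down. I'll keep feeling down to its latched top, expected at TCP z ≈ 0.085.

```bash
python3 -m jog '[{"fingers":0,"x":0,"y":0,"z":1.5,"roll":0},{"fingers":0,"x":0,"y":0,"z":3,"roll":0},{"fingers":0,"x":0,"y":0,"z":3.3,"roll":0},{"fingers":0,"x":0,"y":0,"z":3.3,"roll":0}]'>/dev/null; python3 st.py
for i in 1 2 3; do python3 -m jog '[{"fingers":0,"x":0,"y":0,"z":0.3,"roll":0},{"fingers":0,"x":0,"y":0,"z":0.3,"roll":0}]'>/dev/null; python3 st.py; done
```

```text
8.05 [ 0.50292 -0.0905   0.08528] [ 0.3   0.48 -0.56] [ 0.002 -0.01   0.009]
8.25 [ 0.503   -0.09053  0.0851 ] [ 1.   -0.2  -0.02] [-0.011 -0.    -0.004]
8.45 [ 0.50303 -0.09055  0.08498] [-1.16  0.5   1.66] [ 0.025  0.2   -0.065]
8.65 [ 0.50304 -0.09053  0.08466] [-0.85  0.    3.76] [0.015 0.165 0.014]
```

Contact at 0.0850, solid to about 3.7 N: key 3 is the latched one. The order says touch all four first, so I'll lift off and feel key 4.

```bash
python3 -m jog '[{"fingers":0,"x":0,"y":0,"z":-8,"roll":0},{"fingers":0,"x":0,"y":0,"z":-19,"roll":0},{"fingers":0,"x":-20,"y":0,"z":-19,"roll":0},{"fingers":0,"x":-40,"y":0,"z":-19,"roll":0},{"fingers":0,"x":-40,"y":0,"z":-19,"roll":0},{"fingers":0,"x":-40,"y":0,"z":-19,"roll":0},{"fingers":0,"x":-40,"y":0,"z":-14,"roll":0},{"fingers":0,"x":-40,"y":0,"z":-9,"roll":0},{"fingers":0,"x":-40,"y":0,"z":-7,"roll":0},{"fingers":0,"x":-40,"y":0,"z":-5,"roll":0},{"fingers":0,"x":-40,"y":0,"z":-4,"roll":0},{"fingers":0,"x":-40,"y":0,"z":-4,"roll":0}]'>/dev/null; python3 st.py
for i in 1 2 3 4; do python3 -m jog '[{"fingers":0,"x":0,"y":0,"z":0,"roll":0}]'>/dev/null; python3 st.py; done
```

```text
9.85 [ 0.50232 -0.13032  0.0885 ] [-0.73  1.96  2.67] [0.25  0.183 0.036]
9.95 [ 0.50239 -0.13046  0.08862] [-0.36  1.38  0.99] [0.252 0.12  0.004]
10.05 [ 0.50241 -0.13051  0.08866] [-0.77  2.25  1.65] [0.274 0.094 0.019]
10.15 [ 0.50239 -0.13051  0.0886 ] [-0.47  1.66  1.52] [ 0.321  0.046 -0.018]
10.25 [ 0.5024  -0.13053  0.08858] [-1.2   2.13  1.61] [0.286 0.093 0.004]
```

Key 4 is raised. Back to key 3 to press it right down.

```bash
python3 -m jog '[{"fingers":0,"x":0,"y":0,"z":-8,"roll":0},{"fingers":0,"x":0,"y":0,"z":-15,"roll":0},{"fingers":0,"x":20,"y":0,"z":-15,"roll":0},{"fingers":0,"x":40,"y":0,"z":-15,"roll":0},{"fingers":0,"x":40,"y":0,"z":-15,"roll":0},{"fingers":0,"x":40,"y":0,"z":-15,"roll":0},{"fingers":0,"x":40,"y":0,"z":-8,"roll":0},{"fingers":0,"x":40,"y":0,"z":-2,"roll":0},{"fingers":0,"x":40,"y":0,"z":2,"roll":0},{"fingers":0,"x":40,"y":0,"z":4,"roll":0},{"fingers":0,"x":40,"y":0,"z":5,"roll":0},{"fingers":0,"x":40,"y":0,"z":5,"roll":0}]'>/dev/null; python3 st.py
for i in 1 2; do python3 -m jog '[{"fingers":0,"x":0,"y":0,"z":0.5,"roll":0},{"fingers":0,"x":0,"y":0,"z":0.5,"roll":0}]'>/dev/null; python3 st.py; done
python3 -m jog '[{"fingers":0,"x":0,"y":0,"z":0.4,"roll":0},{"fingers":0,"x":0,"y":0,"z":0.6,"roll":0}]'>/dev/null; python3 st.py
```

```text
11.45 [ 0.50284 -0.09075  0.08359] [-2.69 -1.46  3.87] [-0.234  0.504 -0.024]
11.65 [ 0.50299 -0.09068  0.08317] [-3.79 -1.97  4.86] [-0.348  0.523  0.012]
11.85 [ 0.50307 -0.09065  0.08264] [-3.23 -1.96  6.18] [-0.36   0.601  0.035]
12.05 [ 0.50305 -0.09063  0.08217] [-3.21 -1.83  7.6 ] [-0.366  0.751 -0.06 ]
```

```bash
for i in 1 2; do python3 -m jog '[{"fingers":0,"x":0,"y":0,"z":0.5,"roll":0},{"fingers":0,"x":0,"y":0,"z":0.5,"roll":0}]'>/dev/null; python3 st.py; done
```

```text
12.25 [ 0.50308 -0.09066  0.08202] [-4.73 -1.16 10.48] [-0.281  0.953 -0.045]
12.45 [ 0.50314 -0.09068  0.08199] [-7.67 -1.43 15.3 ] [-0.13   1.193 -0.024]
```

Hard stop reached at 0.082 with force climbing to 15 N. I'll lift off well clear and look.

```bash
python3 -m jog '[{"fingers":0,"x":0,"y":0,"z":-4,"roll":0},{"fingers":0,"x":0,"y":0,"z":-12,"roll":0},{"fingers":0,"x":0,"y":0,"z":-40,"roll":0},{"fingers":0,"x":0,"y":0,"z":-80,"roll":0},{"fingers":0,"x":0,"y":0,"z":-120,"roll":0},{"fingers":0,"x":0,"y":-40,"z":-150,"roll":0},{"fingers":0,"x":40,"y":-80,"z":-150,"roll":0},{"fingers":0,"x":80,"y":-110,"z":-150,"roll":0},{"fingers":0,"x":120,"y":-130,"z":-150,"roll":0},{"fingers":0,"x":160,"y":-140,"z":-150,"roll":0},{"fingers":0,"x":200,"y":-150,"z":-150,"roll":0},{"fingers":0,"x":200,"y":-150,"z":-150,"roll":0}]'
python3 - <<'E'
from rig import r
from h import *
c=r.read_camera("side");u,v,w,h=190,180,190,170
cv2.imwrite("pics/c4.png",cv2.resize(c["color"][v:v+h,u:u+w,::-1],None,fx=3.5,fy=3.5,interpolation=cv2.INTER_CUBIC))
E
```

```text
time: 13.65
tcp_pos: [0.3548, 0.1155, 0.2312]
orientation: [180.0, -0.1, 89.4]
ft_force: [-0.6, -0.6, -0.6]
opening: -0.005
grip_force: 0.0
```

View pics/c4.png

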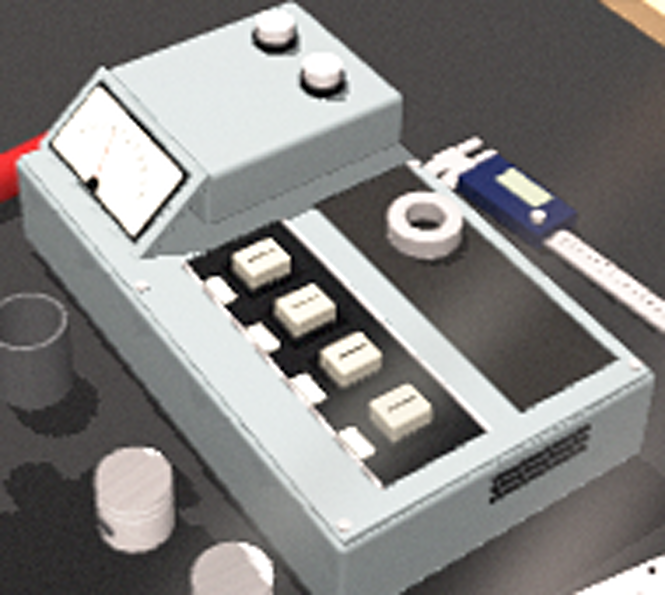

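Key 3, at crop (350,358), now stands as tall as the other three. The ring, caliper and pistons are where they were.

```bash
python3 -c "
from rig import r
print(r.hand_in())"
```

```text
the job is handed in; nothing more can be done
None
```

I felt all four keys in order from the meter end, found the third latched, and pressed it to its stop. The last picture shows all four keys up and nothing moved, and the job is handed in.

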